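# Turn the slicer's hand guard the right way round

### The arm

A 6-joint arm with a two-finger parallel gripper is mounted at the origin on a cart in front of the work surface, level with it; the furniture and walls round the work are solid. World frame = base frame: x ahead of the robot, y to its left, z up, the work surface at z = 0. Lengths are in mm, angles in rad, forces in N, time in s.
With the tool pointing down it reaches from about 350 to 850 mm from the base axis. Payload 8.1 kg.
Tool frame: the origin (TCP) lies on the centre line of the jaws, within the pads' length; the fingertips stand 22 mm ahead of it and the grasp point (between the pads) lies 3 mm ahead of it; z points along the fingers, y is the line along which they close (so a half turn about z gives the same grasp; the last joint's range is limited). The gripper opens to 85 mm and grips with 20 to 120 N. Pads are 22 mm wide; open, the fingers measure 114 mm over their backs; the gripper's body (76 mm by 85 mm) begins 54 mm behind the grasp point. The pads swing forward as they close: fully open they stand 13 mm farther back than shut.
Start: joints at [1.228, 0.13, 1.488, -0, 1.523, -0.085], TCP at [152.95, 580.183, 253.292] pointing down, gripper open.
Joint ranges: [-2.96, 2.96], [-0.89, 2.26], [0.02, 2.5], [-1.34, 4.48], [0, 2.73], [-2.66, 2.66]. Speed limits (rad/s): [2.39, 2.39, 2.79, 3.14, 3.14, 3.14].

### API

Orientations are given as a unit quaternion [w, x, y, z].
In Python, from rig import env, eyes gives the robot as it stands.
- The arm moves only by the tool step_arm, never from a script. Its argument "moves" is a list of rows, each an object with "delta_rot": the turn, a rotation vector about the tool's x, y, z normalised to -1 to 1, where 1 is 360 degrees, a list of three; "travel": the shift along the tool's x, y, z normalised to -1 to 1, where 1 is 0.75 m, a list of three; "jaw": the opening, from 0 (shut) to 1 (fully open). A call has 1 to 10 rows; each row is the pose to reach, as a shift and turn from the pose commanded when the call began, along the tool's axes at that moment, turning the shorter way round; what a row does not reach only later rows make up. A row lasts 1/12 s, in which the tool goes at most 41.7 mm and 7.16 degrees, less where a joint would pass 70% of its speed; a pose out of reach is approached as far as the arm can. A call with a number of a shift or a turn outside -1 to 1 is refused whole. A call with a gripper value outside its range is refused whole. The fingers move at their own pace and stop on an object; the grip force is fixed at half the most. Time passes only in rows, so rows that repeat a pose let the fingers close. It gives the time, the measured TCP pose, the force, the opening and the grip force at its end, in the units of the state.
- env.sense(): the state, without advancing time (a new reading comes with each control period).
- eyes.get_image(name): name is "scene" or "top" or "wrist"; returns (picture, depth): 384x512x3 uint8, red, green, blue; 384x512 float32, mm along the optical axis (not along the pixel's ray), 0 where there is no reading.
- eyes.camera_params(name): a dict with "camera_matrix" (3x3 intrinsics, pixels), "rvec" (rotation vector, rad) and "tvec" (3), from world to camera coordinates, as OpenCV has them; the wrist camera has in their place "tool_from_camera" (4x4, takes a point from camera to tool coordinates, whose origin is the TCP and whose axes are the flange's). Camera axes: x right, y down, z forward; pixel columns grow to the right and rows downward; lengths in mm; the calibration is good to about 2 mm. A picture is of the moment at which its call begins: read the wrist's pose just before it. camera_params takes no time and is no camera call.
- env.job_done(): hands the job in; it is judged then, once.
Trained networks look in the newest picture that a camera, given by its name, has taken for a name from the list of things; names that differ only in an ending like _2 or _b are one class to them, and where a whole thing is asked for, a point or a joint stands for the part that bears it (a point fixed in the world has none). Each returns a list of dicts, best first, with "p" (0 to 1); they miss things now and then, are a little off and sometimes report something else, mostly with a low value. They report only what shows in the picture. A call takes as long as a camera call.
- eyes.find_in(camera, target): "extent" ([left, top, width, height] in pixels, round what is visible of it).
The state is a dict: "clock": time; "joint_pos": joint angles; "qd": joint speeds; "joint_torque": joint torques, N m; "tcp_pos": TCP position; "eef_rot": TCP orientation; "force": force on the tool from outside, world axes, zero at the start; "moment": the same for the moment, N m; "grip_width": finger opening in mm; "grasp_force": force on a finger pad.
Only numpy, scipy, OpenCV 4.12 (cv2) and the standard library are available. Lean on these libraries where they do the work, as an engineer would, in place of code of your own. Each camera call takes 0.05 s, during which the arm holds its last target. There are 200 camera calls.

### The job

The hand guard of the vegetable slicer has been fitted back to front. Slide it along its rails to the open end where the rails are cut away, lift it clear, give it half a turn so that its red thumb rest points to the slicer's black handle, set it back down over the open end and slide it back under the rails all the way to the stop at the handle end. Let go of it there, and leave the loose lemon and garlic alone.

Things in the scene. Friction and masses are not known exactly. Their poses are not given: they have to be found in the camera images.
- slicer: White vegetable slicer, fixed to the worktop: a T-section, deck 300 mm long and 8 mm thick, top 38 mm above the worktop. Origin on the worktop under mid-deck; x along the track to the open end, z up. Deck 92 mm wide at x -150..+55 mm (edges = rails), 64 mm wide, no rails, at x +55..+150. Ribs 8 mm high stop the guard, inner faces x = -144 and +144. Black loop handle at x -150..-205.
- lift_off (a point): Point on the deck top in the middle of the open end, at slicer x = +100 mm. With the guard's origin here (8 mm either way along the track) its lips are past the rails and it can be lifted off or set down; sideways play there is about 4 mm each way.
- home (a point): Point on the deck top at slicer x = -109 mm, where the guard's origin is when the guard touches the stop at the handle end.
- guard: Loose grey hand guard, 0.13-0.25 kg, sliding easily on the deck: plate 70 (x, along track) x 110 x 6 mm; skirts with lips reach 16 mm below it and hook under the rails (about 3 mm play sideways and up). Origin: centre of plate underside, 38 mm above the worktop when seated; x points to the red thumb rest: to the slicer's open end at the start (wrong), to the handle when right.
- post_top (a point): Centre of the top of the guard's grip: a black upright square post, 30 x 30 mm, sides along the guard's x and y, standing on the plate above the guard's origin, from 6 to 60 mm above it.
- thumb_rest (a point): Middle of the top of the guard's red thumb rest, a bar 80 mm long, 10 mm thick and 17 mm high across the plate, 29 mm in front (+x) of the post's axis; this point is 23 mm above the guard's origin.
- lemon: Loose yellow lemon, 83 x 58 x 58 mm, a bystander near the hob; to be left alone.
- garlic: Loose garlic bulb, 60 x 57 x 58 mm, a bystander at the right front of the worktop; to be left alone.

How it is judged:
By the outcome, as a careful person would: the job done as asked, in the order asked, and still so for the second after the job is handed in, with the robot touching nothing.
It also fails if it takes over 72 s, if anything falls off the work surface, if the arm or the gripper's body presses on something with over 40 N, if the wrist force passes 120 N, or if a joint passes its speed limit or range.

## Working session

There is one attempt and no reset: what is moved stays moved. The work goes in short steps, Python scripts to look and compute and a tool call to move; the robot and the scene stay as the last step left them, time stands still between calls to the robot, and variables do not carry over. Pictures are saved under pics/ and viewed, at most 10 in all, crops included, and the job is handed in when it is done.

Besides the shell and the picture viewer there is one more tool, called as name([rows], argument=value, ...), one row to a line, values as JSON. step_arm: Moves the arm, as the interface text tells. Its arguments: {"type":"object","properties":{"moves":{"type":"array","items":{"type":"object","properties":{"delta_rot":{"type":"array","items":{"type":"number"}},"travel":{"type":"array","items":{"type":"number"}},"jaw":{"type":"number"}}}}},"required":["moves"]}

```bash
ls; mkdir -p pics; cat > h.py <<'E'
import numpy as np, cv2
from rig import env, eyes
from scipy.spatial.transform import Rotation as R
def cam(name,s=None):
    p=eyes.camera_params(name); K=np.array(p["camera_matrix"])
    if name=="wrist":
        s=s or env.sense(); q=s["eef_rot"]; T=np.eye(4); T[:3,:3]=R.from_quat([q[1],q[2],q[3],q[0]]).as_matrix(); T[:3,3]=s["tcp_pos"]
        M=T@np.array(p["tool_from_camera"])
    else:
        E=np.eye(4); E[:3,:3]=cv2.Rodrigues(np.array(p["rvec"]))[0]; E[:3,3]=np.ravel(p["tvec"]); M=np.linalg.inv(E)
    return K,M
def world(K,M,d):
    v,u=np.mgrid[:d.shape[0],:d.shape[1]]
    P=np.stack([(u-K[0,2])/K[0,0]*d,(v-K[1,2])/K[1,1]*d,d],-1)
    W=P@M[:3,:3].T+M[:3,3]; W[d==0]=np.nan; return W
E
cat > a.py <<'E'
from h import *
s=env.sense(); print(s)
ims=[]
for n in ["top","scene"]:
    im,d=eyes.get_image(n); K,M=cam(n); np.savez(n+".npz",im=im,d=d,K=K,M=M)
    cv2.imwrite(f"pics/{n}0.png",im[:,:,::-1])
    W=world(K,M,d)
    print(n,"cam at",M[:3,3])
    for t in ["slicer","guard","post_top","thumb_rest","lemon","garlic"]:
        for r in eyes.find_in(n,t)[:2]:
            x,y,w,h=r["extent"]; print(t,np.round(r["extent"]),round(r["p"],2),np.round(W[int(y+h/2),int(x+w/2)]))
E
python3 a.py
```

```text
pics
{'clock': 0.0, 'joint_pos': array([ 1.22757356e+00,  1.31174892e-01,  1.48928067e+00, -2.28837808e-05,
        1.52298283e+00, -8.54191150e-02]), 'qd': array([-0.0003408 , -0.0011521 , -0.00014842,  0.00072386,  0.00250283,
       -0.00203424]), 'joint_torque': array([ 1.70257766e-05, -5.69384372e+01, -5.00562501e+01, -6.89283843e-05,
        1.43924786e-02, -6.38265206e-06]), 'tcp_pos': array([152.8009486 , 579.69479486, 252.23541947]), 'eef_rot': array([-1.85112729e-04,  1.28544551e-01,  9.91703306e-01, -9.04185962e-04]), 'force': array([ 0.1716556 , -0.65579286, -0.0544075 ]), 'moment': array([ 0.01310928, -0.01939629,  0.00881769]), 'grasp_force': 0.0, 'grip_width': 85.53978187209795}
top cam at [459.94335813 -57.79698334 942.3737044 ]
slicer [164. 185. 136.  58.] 0.85 [499.  13.  36.]
slicer [305. 128.  24.  28.] 0.25 [ 687. -197.   57.]
guard [195. 193.  36.  50.] 0.83 [483.  53.  97.]
post_top [195. 194.  37.  45.] 0.74 [488.  53.  99.]
thumb_rest [197. 192.  37.  49.] 0.83 [488.  48.  98.]
lemon [307. 129.  24.  25.] 0.91 [ 688. -202.   56.]
garlic [320. 246.  25.  24.] 0.72 [ 394. -239.   55.]
scene cam at [ -10.23605383 -394.1220462   723.87305528]
slicer [161. 182. 143.  51.] 0.77 [496.   5.  37.]
guard [192. 176.  37.  53.] 0.57 [471.  50.  50.]
post_top [187. 178.  46.  48.] 0.83 [471.  49.  55.]
thumb_rest [191. 180.  42.  46.] 0.94 [472.  48.  50.]
thumb_rest [158. 182. 147.  53.] 0.4 [494.   7.  37.]
lemon [335. 180.  23.  29.] 0.72 [ 670. -208.   50.]
garlic [296. 284.  23.  25.] 0.66 [ 381. -256.   39.]
```

```bash
python3 - <<'E'
import cv2,numpy as np
a=cv2.imread("pics/top0.png")[110:290,130:370]; b=cv2.imread("pics/scene0.png")[140:330,130:370]
c=np.vstack([cv2.resize(a,(390*1,292)),cv2.resize(b,(390,308))]); 
cv2.imwrite("pics/c0.png",np.hstack([cv2.resize(a,(400,300)),cv2.resize(b,(400,300))]))
E
```

```text
(no output)
```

View pics/c0.png

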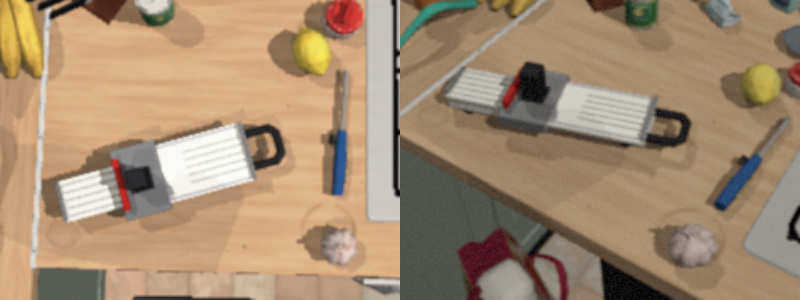

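View pics/top0.png

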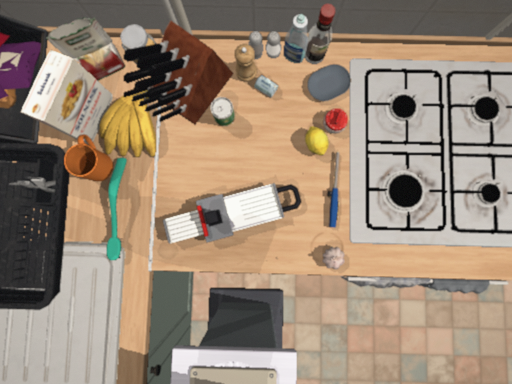

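Top view: the slicer's handle is at the right (px 290,195) and its open end at the left (170,228). The guard is near the open end at (215,217), with its red bar facing that end. Next I'll measure from both fixed views.

```bash
cat > m.py <<'E'
from h import *
def deckfit(W,im,roi=None):
    hsv=cv2.cvtColor(im,cv2.COLOR_RGB2HSV)
    sx=np.abs(W[...,0]-495)<130; sy=np.abs(W[...,1]-10)<200
    z=W[...,2]
    deck=sx&sy&(z>25)&(z<46)&(hsv[...,1]<60)&(hsv[...,2]>120)
    P=W[deck]; r=cv2.minAreaRect(P[:,:2].astype(np.float32))
    print("deck",P.shape,np.round(np.median(P[:,2]),1),"rect",np.round(r[0],1),np.round(r[1],1),round(r[2],1))
    red=sx&sy&((hsv[...,0]<8)|(hsv[...,0]>172))&(hsv[...,1]>150)&(z>25)
    print("red",red.sum(),np.round(np.median(W[red],0),1), np.round(cv2.minAreaRect(W[red][:,:2].astype(np.float32)),1) if 0 else cv2.minAreaRect(W[red][:,:2].astype(np.float32)))
    post=sx&sy&(z>85)&(z<115)&(hsv[...,2]<90)
    print("post",post.sum(),np.round(np.mean(W[post],0),1),cv2.minAreaRect(W[post][:,:2].astype(np.float32)))
if __name__=="__main__":
    for n in ["top","scene"]:
        f=np.load(n+".npz"); W=world(f["K"],f["M"],f["d"]); print(n); deckfit(W,f["im"])
E
python3 m.py
```

```text
top
deck (3289, 3) 37.3 rect [493.   37.4] [108.8 298.5] 17.4
red 115 [476.1  84.5  59.3] ((477.16802978515625, 85.60897827148438), (76.16825103759766, 8.644887924194336), 17.399951934814453)
post 156 [486.4  58.3  95.8] ((486.676513671875, 59.06568908691406), (30.155620574951172, 29.906076431274414), 16.129091262817383)
scene
deck (2333, 3) 36.6 rect [495.1  37.3] [100.1 301.2] 13.8
red 95 [460.8  78.5  58.8] ((463.1572265625, 79.26350402832031), (51.47202682495117, 43.12382125854492), 65.6766128540039)
post 149 [480.   55.3  94.2] ((482.4570007324219, 57.274024963378906), (27.761474609375, 28.452260971069336), 16.481237411499023)
```

step_arm([
  {"travel": [-0.608, -0.559, 0], "delta_rot": [0, 0, -0.088], "jaw": 1},
  {"travel": [-0.608, -0.559, 0], "delta_rot": [0, 0, -0.088], "jaw": 1},
  {"travel": [-0.608, -0.559, 0], "delta_rot": [0, 0, -0.088], "jaw": 1},
  {"travel": [-0.608, -0.559, 0], "delta_rot": [0, 0, -0.088], "jaw": 1},
  {"travel": [-0.608, -0.559, 0], "delta_rot": [0, 0, -0.088], "jaw": 1},
  {"travel": [-0.608, -0.559, 0], "delta_rot": [0, 0, -0.088], "jaw": 1},
  {"travel": [-0.608, -0.559, 0], "delta_rot": [0, 0, -0.088], "jaw": 1},
  {"travel": [-0.608, -0.559, 0], "delta_rot": [0, 0, -0.088], "jaw": 1},
  {"travel": [-0.608, -0.559, 0], "delta_rot": [0, 0, -0.088], "jaw": 1},
  {"travel": [-0.608, -0.559, 0], "delta_rot": [0, 0, -0.088], "jaw": 1},
])

```text
clock: 1.53
tcp_pos: [374.9, 232.9, 253.7]
eef_rot: [0.001, -0.147, 0.989, 0.0]
force: [0.5, 0.3, 0.6]
grip_width: 85.6
grasp_force: 0.0
```

```bash
cat > go.py <<'E'
# usage: go.py x y z yaw_of_tool_y_deg -> step_arm numbers
import sys; from h import *
def go(x,y,z,yaw):
    s=env.sense(); q=s["eef_rot"]; Rc=R.from_quat([q[1],q[2],q[3],q[0]])
    a=np.radians(yaw); Y=np.array([np.cos(a),np.sin(a),0]); Z=np.array([0,0,-1.]); T=R.from_matrix(np.stack([np.cross(Y,Z),Y,Z],1))
    p=np.array(s["tcp_pos"]); yc=Rc.as_matrix()[:,1]
    print("clock",round(s["clock"],2),"tcp",np.round(p,1),"yaw",round(np.degrees(np.arctan2(yc[1],yc[0])),1),"tilt",np.round(Rc.as_matrix()[:,2],3),"F",np.round(s["force"],1),"grip",round(s["grip_width"],1),round(s["grasp_force"],1),"j",np.round(s["joint_pos"],2))
    print("travel",np.round(Rc.inv().apply(np.array([x,y,z])-p)/750,4),"rot",np.round((Rc.inv()*T).as_rotvec()/(2*np.pi),4))
if __name__=="__main__": go(*map(float,sys.argv[1:]))
E
python3 go.py 487 59 250 107; python3 -c "
from h import *
print(eyes.camera_params('wrist'))"
```

```text
clock 1.53 tcp [374.9 232.9 253.7] yaw 106.9 tilt [ 0.001  0.001 -1.   ] F [0.5 0.3 0.6] grip 85.6 0.0 j [ 0.44 -0.31  1.9   0.    1.55 -1.43]
travel [-0.0754 -0.2654  0.005 ] rot [ 0.      0.0002 -0.0002]
{'camera_matrix': array([[302.37967175,   0.        , 251.20188024],
       [  0.        , 302.37967175, 190.51953079],
       [  0.        ,   0.        ,   1.        ]]), 'tool_from_camera': array([[-8.90899294e-04, -9.60191116e-01, -2.79342490e-01,
         7.03431282e+01],
       [ 9.99999603e-01, -8.46079298e-04, -2.81021029e-04,
        -3.30227077e-02],
       [ 3.34879969e-05, -2.79342630e-01,  9.60191488e-01,
        -1.20517267e+02],
       [ 0.00000000e+00,  0.00000000e+00,  0.00000000e+00,
         1.00000000e+00]])}
```

step_arm([
  {"travel": [-0.075, -0.265, 0.005], "jaw": 1},
  {"travel": [-0.075, -0.265, 0.005], "jaw": 1},
  {"travel": [-0.075, -0.265, 0.005], "jaw": 1},
  {"travel": [-0.075, -0.265, 0.005], "jaw": 1},
  {"travel": [-0.075, -0.265, 0.005], "jaw": 1},
  {"travel": [-0.075, -0.265, 0.005], "jaw": 1},
  {"travel": [-0.075, -0.265, 0.005], "jaw": 1},
  {"travel": [-0.075, -0.265, 0.005], "jaw": 1},
  {"travel": [-0.075, -0.265, 0.005], "jaw": 1},
])

```text
$.moves[0]: bad value
```

```bash
cat > w.py <<'E'
import sys; from h import *; from m import deckfit; from go import go
s=env.sense(); K,M=cam("wrist",s); im,d=eyes.get_image("wrist"); cv2.imwrite(f"pics/{sys.argv[1]}.png",im[:,:,::-1])
W=world(K,M,d); np.savez(sys.argv[1]+".npz",im=im,d=d,K=K,M=M); deckfit(W,im)
E
python3 go.py 487 59 250 107; python3 w.py w1
```

```text
clock 1.53 tcp [374.9 232.9 253.7] yaw 106.9 tilt [ 0.001  0.001 -1.   ] F [0.5 0.3 0.6] grip 85.6 0.0 j [ 0.44 -0.31  1.9   0.    1.55 -1.43]
travel [-0.0754 -0.2654  0.005 ] rot [ 0.      0.0002 -0.0002]
deck (6106, 3) 38.0 rect [483.4  66.8] [ 90.3 236.6] 16.7
red 854 [475.9  80.2  59.8] ((482.962158203125, 80.07439422607422), (87.46466064453125, 26.86941146850586), 16.532390594482422)
post 1062 [482.   62.3  95.7] ((484.54327392578125, 60.35162353515625), (29.957035064697266, 30.14622688293457), 15.553238868713379)
```

View pics/w1.png

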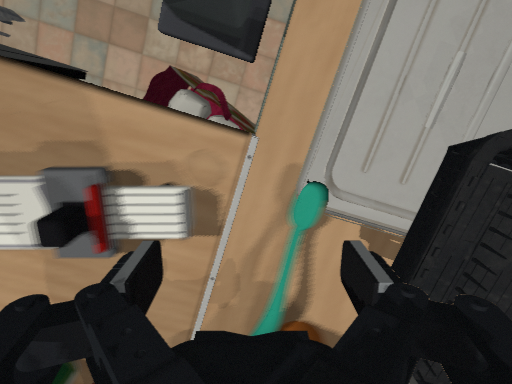

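The wrist view shows the guard at px (75,215). Its red bar at (97,218) faces the open end at (150,213), as expected. That move was refused because rows need `delta_rot`, so I'll send it again.

step_arm([
  {"travel": [-0.075, -0.265, 0.005], "delta_rot": [0, 0, 0], "jaw": 1},
  {"travel": [-0.075, -0.265, 0.005], "delta_rot": [0, 0, 0], "jaw": 1},
  {"travel": [-0.075, -0.265, 0.005], "delta_rot": [0, 0, 0], "jaw": 1},
  {"travel": [-0.075, -0.265, 0.005], "delta_rot": [0, 0, 0], "jaw": 1},
  {"travel": [-0.075, -0.265, 0.005], "delta_rot": [0, 0, 0], "jaw": 1},
  {"travel": [-0.075, -0.265, 0.005], "delta_rot": [0, 0, 0], "jaw": 1},
  {"travel": [-0.075, -0.265, 0.005], "delta_rot": [0, 0, 0], "jaw": 1},
  {"travel": [-0.075, -0.265, 0.005], "delta_rot": [0, 0, 0], "jaw": 1},
  {"travel": [-0.075, -0.265, 0.005], "delta_rot": [0, 0, 0], "jaw": 1},
])

```text
clock: 2.33
tcp_pos: [485.6, 61.9, 249.6]
eef_rot: [-0.0, -0.148, 0.989, 0.0]
force: [0.1, 0.8, -0.3]
grip_width: 85.7
grasp_force: 0.0
```

```bash
python3 go.py 487 59 250 107; python3 w.py w2
```

```text
clock 2.33 tcp [485.6  61.9 249.6] yaw 107.0 tilt [-0.  0. -1.] F [ 0.1  0.8 -0.3] grip 85.7 0.0 j [ 0.02 -0.17  1.79  0.    1.52 -1.85]
travel [-0.0007 -0.0042 -0.0005] rot [ 0.0001  0.     -0.0001]
deck (12244, 3) 38.0 rect [492.1  39.6] [ 91.9 295.9] 17.0
red 712 [475.3  85.8  60.5] ((477.2298278808594, 86.99884033203125), (80.12936401367188, 9.621947288513184), 16.75996971130371)
post 994 [483.8  59.   97.1] ((485.7485656738281, 59.310577392578125), (30.4658203125, 29.338655471801758), 16.768369674682617)
```

View pics/w2.png

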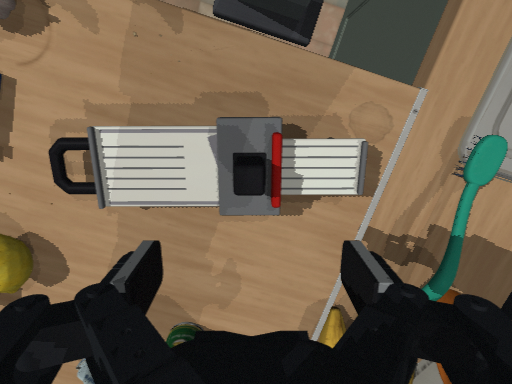

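The wrist view shows the post at px (250,173), the red bar at (277,170) towards the open end on the right, and the handle on the left at (72,165). All three views agree. Before descending I'll use depth to check where the open fingertips are.

```bash
python3 - <<'E'
from h import *
f=np.load("w2.npz"); d=f["d"]; K=f["K"]; T=np.array(eyes.camera_params("wrist")["tool_from_camera"])
W=world(K,T,d)
m=(d>0)&(d<190)&(np.abs(W[...,1])<70)
P=W[m]; print(m.sum(), np.percentile(P[:,2],[50,90,99,99.9]))
t=P[P[:,2]>np.percentile(P[:,2],97)]; print(np.round(t.min(0),1),np.round(t.max(0),1))
E
python3 go.py 486 59.2 90 106.9
```

```text
39489 [-52.67952641 -21.65361666   3.12974977   7.86996465]
[-12.4 -56.   -3.9] [11.1 56.4  9.5]
clock 2.38 tcp [485.5  62.1 249.7] yaw 107.0 tilt [ 0.  0. -1.] F [ 0.1  0.4 -0.6] grip 85.2 0.0 j [ 0.02 -0.17  1.79  0.    1.52 -1.85]
travel [ 0.0006 -0.0039  0.2129] rot [0.     0.     0.0003]
```

step_arm([
  {"travel": [0.0006, -0.0037, 0.05], "delta_rot": [0, 0, 0], "jaw": 1},
  {"travel": [0.0006, -0.0037, 0.1], "delta_rot": [0, 0, 0], "jaw": 1},
  {"travel": [0.0006, -0.0037, 0.14], "delta_rot": [0, 0, 0], "jaw": 1},
  {"travel": [0.0006, -0.0037, 0.18], "delta_rot": [0, 0, 0], "jaw": 1},
  {"travel": [0.0006, -0.0037, 0.205], "delta_rot": [0, 0, 0], "jaw": 1},
  {"travel": [0.0006, -0.0037, 0.219], "delta_rot": [0, 0, 0], "jaw": 1},
  {"travel": [0.0006, -0.0037, 0.219], "delta_rot": [0, 0, 0], "jaw": 1},
  {"travel": [0.0006, -0.0037, 0.219], "delta_rot": [0, 0, 0], "jaw": 1},
])

```text
clock: 3.05
tcp_pos: [486.3, 58.8, 85.9]
eef_rot: [0.0, -0.148, 0.989, 0.0]
force: [1.0, -0.3, 0.3]
grip_width: 85.4
grasp_force: 0.0
```

step_arm([
  {"travel": [0, 0, 0], "delta_rot": [0, 0, 0], "jaw": 0.5},
  {"travel": [0, 0, 0], "delta_rot": [0, 0, 0], "jaw": 0},
  {"travel": [0, 0, 0], "delta_rot": [0, 0, 0], "jaw": 0},
  {"travel": [0, 0, 0], "delta_rot": [0, 0, 0], "jaw": 0},
  {"travel": [0, 0, 0], "delta_rot": [0, 0, 0], "jaw": 0},
  {"travel": [0, 0, 0], "delta_rot": [0, 0, 0], "jaw": 0},
  {"travel": [0, 0, 0], "delta_rot": [0, 0, 0], "jaw": 0},
  {"travel": [0, 0, 0], "delta_rot": [0, 0, 0], "jaw": 0},
  {"travel": [0, 0, 0], "delta_rot": [0, 0, 0], "jaw": 0},
])

```text
clock: 3.8
tcp_pos: [487.1, 58.1, 86.3]
eef_rot: [0.001, -0.147, 0.989, -0.0]
force: [-1.2, 0.4, 6.2]
grip_width: 29.4
grasp_force: 60.6
```

```bash
python3 go.py 463.5 134 85 106.9
```

```text
clock 3.8 tcp [487.1  58.1  86.3] yaw 106.9 tilt [ 0.002  0.    -1.   ] F [-1.2  0.4  6.2] grip 29.4 60.6 j [ 0.01 -0.02  1.96  0.    1.2  -1.85]
travel [0.0007 0.106  0.0017] rot [-0.0001  0.0003  0.    ]
```

step_arm([
  {"travel": [0, 0.015, 0], "delta_rot": [0, 0, 0], "jaw": 0},
  {"travel": [0, 0.03, 0], "delta_rot": [0, 0, 0], "jaw": 0},
  {"travel": [0, 0.045, 0], "delta_rot": [0, 0, 0], "jaw": 0},
  {"travel": [0, 0.06, 0], "delta_rot": [0, 0, 0], "jaw": 0},
  {"travel": [0, 0.075, 0], "delta_rot": [0, 0, 0], "jaw": 0},
  {"travel": [0, 0.09, 0], "delta_rot": [0, 0, 0], "jaw": 0},
  {"travel": [0, 0.1, 0], "delta_rot": [0, 0, 0], "jaw": 0},
  {"travel": [0, 0.106, 0], "delta_rot": [0, 0, 0], "jaw": 0},
  {"travel": [0, 0.106, 0], "delta_rot": [0, 0, 0], "jaw": 0},
  {"travel": [0, 0.106, 0], "delta_rot": [0, 0, 0], "jaw": 0},
])

```text
clock: 4.63
tcp_pos: [463.6, 135.5, 86.4]
eef_rot: [0.001, -0.147, 0.989, 0.0]
force: [-1.4, 2.5, 6.9]
grip_width: 29.6
grasp_force: 60.7
```

```bash
python3 go.py 463.5 134 85 106.9; python3 w.py w3
```

```text
clock 4.63 tcp [463.6 135.5  86.4] yaw 106.9 tilt [ 0.002  0.001 -1.   ] F [-1.4  2.5  6.9] grip 29.6 60.7 j [ 0.18 -0.04  1.98  0.    1.2  -1.69]
travel [ 0.0008 -0.0018  0.0018] rot [0.0001 0.0003 0.0001]
deck (24871, 3) 38.1 rect [479.   80.4] [107.3 210.7] 17.1
red 1687 [434.  155.5  60.4] ((437.6600036621094, 157.52191162109375), (45.229305267333984, 9.483720779418945), 16.930126190185547)
post 8166 [458.2 134.  100.1] ((461.9360656738281, 134.94967651367188), (29.489519119262695, 93.12040710449219), 16.117855072021484)
```

View pics/w3.png

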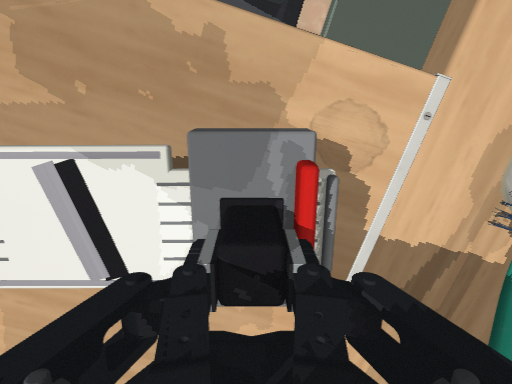

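The guard's left plate edge (px 190) is past the rail end (px 170), and its right edge (316) is short of the end rib (328). It's clear to lift.

step_arm([
  {"travel": [0, 0, -0.01], "delta_rot": [0, 0, 0], "jaw": 0},
  {"travel": [0, 0, -0.02], "delta_rot": [0, 0, 0], "jaw": 0},
  {"travel": [0, 0, -0.035], "delta_rot": [0, 0, 0], "jaw": 0},
  {"travel": [0, 0, -0.06], "delta_rot": [0, 0, 0], "jaw": 0},
  {"travel": [0, 0, -0.085], "delta_rot": [0, 0, 0], "jaw": 0},
  {"travel": [0, 0, -0.1], "delta_rot": [0, 0, 0], "jaw": 0},
  {"travel": [0, 0, -0.11], "delta_rot": [0, 0, 0], "jaw": 0},
  {"travel": [0, 0, -0.11], "delta_rot": [0, 0, 0], "jaw": 0},
])

```text
clock: 5.35
tcp_pos: [464.4, 134.4, 170.1]
eef_rot: [0.002, -0.147, 0.989, 0.0]
force: [-0.4, 0.2, -1.1]
grip_width: 29.0
grasp_force: 59.5
```

step_arm([
  {"travel": [0, 0, 0], "delta_rot": [0, 0, 0.01], "jaw": 0},
  {"travel": [0, 0, 0], "delta_rot": [0, 0, 0.025], "jaw": 0},
  {"travel": [0, 0, 0], "delta_rot": [0, 0, 0.045], "jaw": 0},
  {"travel": [0, 0, 0], "delta_rot": [0, 0, 0.065], "jaw": 0},
  {"travel": [0, 0, 0], "delta_rot": [0, 0, 0.085], "jaw": 0},
  {"travel": [0, 0, 0], "delta_rot": [0, 0, 0.105], "jaw": 0},
  {"travel": [0, 0, 0], "delta_rot": [0, 0, 0.125], "jaw": 0},
  {"travel": [0, 0, 0], "delta_rot": [0, 0, 0.145], "jaw": 0},
  {"travel": [0, 0, 0], "delta_rot": [0, 0, 0.16], "jaw": 0},
  {"travel": [0, 0, 0], "delta_rot": [0, 0, 0.16], "jaw": 0},
])

```text
clock: 6.18
tcp_pos: [462.5, 134.0, 166.6]
eef_rot: [-0.001, 0.35, 0.937, -0.001]
force: [-0.2, -0.7, -2.5]
grip_width: 29.5
grasp_force: 59.5
```

```bash
python3 go.py 463.5 135.5 165 -33
```

```text
clock 6.18 tcp [462.5 134.  166.6] yaw 49.0 tilt [-0.002 -0.    -1.   ] F [-0.2 -0.7 -2.5] grip 29.5 59.5 j [ 0.18 -0.13  1.91 -0.    1.36 -0.68]
travel [0.0002 0.0024 0.0021] rot [-0.0003  0.      0.2279]
```

step_arm([
  {"travel": [0, 0, 0], "delta_rot": [0, 0, 0.01], "jaw": 0},
  {"travel": [0, 0, 0], "delta_rot": [0, 0, 0.03], "jaw": 0},
  {"travel": [0, 0, 0], "delta_rot": [0, 0, 0.05], "jaw": 0},
  {"travel": [0, 0, 0], "delta_rot": [0, 0, 0.07], "jaw": 0},
  {"travel": [0, 0, 0], "delta_rot": [0, 0, 0.09], "jaw": 0},
  {"travel": [0, 0, 0], "delta_rot": [0, 0, 0.11], "jaw": 0},
  {"travel": [0, 0, 0], "delta_rot": [0, 0, 0.13], "jaw": 0},
  {"travel": [0, 0, 0], "delta_rot": [0, 0, 0.15], "jaw": 0},
  {"travel": [0, 0, 0], "delta_rot": [0, 0, 0.165], "jaw": 0},
  {"travel": [0, 0, 0], "delta_rot": [0, 0, 0.17], "jaw": 0},
])

```text
clock: 7.02
tcp_pos: [462.7, 134.1, 166.9]
eef_rot: [-0.0, 0.777, 0.629, -0.001]
force: [-0.5, 0.5, -1.6]
grip_width: 29.2
grasp_force: 59.5
```

step_arm([
  {"travel": [0, 0, 0], "delta_rot": [0, 0, 0.01], "jaw": 0},
  {"travel": [0, 0, 0], "delta_rot": [0, 0, 0.03], "jaw": 0},
  {"travel": [0, 0, 0], "delta_rot": [0, 0, 0.05], "jaw": 0},
  {"travel": [0, 0, 0], "delta_rot": [0, 0, 0.07], "jaw": 0},
  {"travel": [0, 0, 0], "delta_rot": [0, 0, 0.09], "jaw": 0},
  {"travel": [0, 0, 0], "delta_rot": [0, 0, 0.11], "jaw": 0},
  {"travel": [0, 0, 0], "delta_rot": [0, 0, 0.13], "jaw": 0},
  {"travel": [0, 0, 0], "delta_rot": [0, 0, 0.15], "jaw": 0},
  {"travel": [0, 0, 0], "delta_rot": [0, 0, 0.17], "jaw": 0},
  {"travel": [0, 0, 0], "delta_rot": [0, 0, 0.17], "jaw": 0},
])

```text
clock: 7.85
tcp_pos: [462.7, 134.1, 167.0]
eef_rot: [0.0, 0.989, 0.146, -0.001]
force: [0.3, 0.5, -2.5]
grip_width: 29.4
grasp_force: 59.5
```

step_arm([
  {"travel": [0, 0, 0], "delta_rot": [0, 0, 0], "jaw": 0},
  {"travel": [0, 0, 0], "delta_rot": [0, 0, 0], "jaw": 0},
  {"travel": [0, 0, 0], "delta_rot": [0, 0, 0], "jaw": 0},
])

```text
clock: 8.1
tcp_pos: [463.0, 134.2, 167.6]
eef_rot: [0.0, 0.989, 0.149, -0.0]
force: [0.4, -0.1, -2.1]
grip_width: 29.3
grasp_force: 59.5
```

```bash
python3 go.py 463.6 135.5 166 -73.1; python3 w.py w4
```

```text
clock 8.1 tcp [463.  134.2 167.6] yaw -72.9 tilt [-0. -0. -1.] F [ 0.4 -0.1 -2.1] grip 29.3 59.5 j [ 0.18 -0.13  1.91  0.    1.37  1.45]
travel [ 0.0012 -0.0015  0.0021] rot [-0.      0.0001  0.0007]
deck (18550, 3) 37.9 rect [505.   -3.5] [ 91.3 181.1] 17.1
red 1684 [493.6 114.4 141.5] ((489.72412109375, 112.32804870605469), (46.17052459716797, 9.924461364746094), 18.16581916809082)
post 152 [519.2 145.3 111. ] ((517.729736328125, 150.33328247070312), (0.26101449131965637, 64.93083190917969), 17.062267303466797)
```

View pics/w4.png

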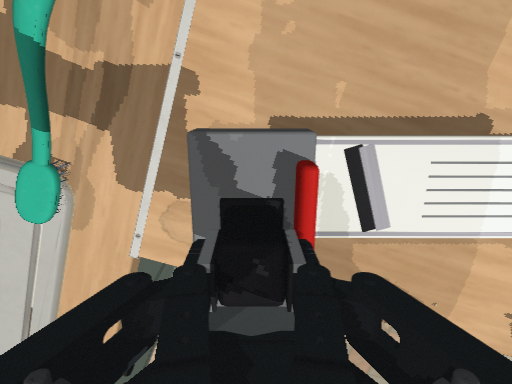

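```bash
python3 - <<'E'
from h import *
T=np.array(eyes.camera_params("wrist")["tool_from_camera"])
for n,zl in [("w3",(30,50)),("w4",(30,50))]:
    f=np.load(n+".npz"); W=world(f["K"],T,f["d"]); h=cv2.cvtColor(f["im"],cv2.COLOR_RGB2HSV)
    z=W[...,2]; 
    # plate face: top at guard z 6
    m=(z>zl[0])&(z<zl[1])&(h[...,1]<60)&(h[...,2]<150)&(np.abs(W[...,1])<50)&(W[...,0]>15)
    P=W[m]; print(n,m.sum(),"plate z",np.round(np.percentile(P[:,2],[5,50,95]),1))
    r=cv2.minAreaRect(P[:,:2].astype(np.float32)); print(r)
    print("x max",np.round(np.percentile(P[:,0],[98,99.5]),1),"y",np.round(np.percentile(P[:,1],[1,99]),1))
    # far edge line per column
    ys=np.arange(-30,31,5); print([round(float(np.max(P[np.abs(P[:,1]-y)<2,0])),1) for y in ys])
    red=((h[...,0]<8)|(h[...,0]>172))&(h[...,1]>150)&(f["d"]>0)&(np.abs(z-25)<15); Q=W[red]
    print("red z",np.round(np.median(Q[:,2]),1),"xmax",np.round(np.percentile(Q[:,0],99),1),"ymid",np.round(np.median(Q[:,1]),1))
E
```

```text
w3 9690 plate z [39.5 42.4 47.4]
((36.122161865234375, -0.8014907836914062), (98.41110229492188, 42.17006301879883), 89.9404296875)
x max [56.8 57. ] y [-42.2  46.3]
[57.1, 57.1, 57.1, 57.1, 57.1, 57.1, 57.1, 57.1, 57.1, 57.1, 57.1, 57.1, 57.1]
red z 26.0 xmax 42.0 ymid 27.8
w4 8911 plate z [39.4 42.4 43.7]
((36.04682159423828, 0.04099273681640625), (42.15227127075195, 70.100830078125), 0.09130731225013733)
x max [56.8 57. ] y [-33.8  32.9]
[57.2, 57.2, 57.1, 57.1, 57.1, 57.1, 57.1, 57.1, 57.1, 57.0, 57.0, 57.1, 57.0]
red z 26.1 xmax 41.9 ymid 27.8
```

```bash
python3 - <<'E'
from h import *
T=np.array(eyes.camera_params("wrist")["tool_from_camera"])
f=np.load("w4.npz"); W=world(f["K"],T,f["d"]); h=cv2.cvtColor(f["im"],cv2.COLOR_RGB2HSV)
z=W[...,2]; print("deck z expected",167.6-38)
m=(np.abs(z-129.6)<6)&(h[...,1]<60)&(W[...,1]>30)
P=W[m]; Y=[];A=[];B=[]
for y in np.arange(60,260,8):
    q=P[np.abs(P[:,1]-y)<2,0]
    if len(q)>20: Y.append(y);A.append(q.min());B.append(q.max())
Y=np.array(Y);A=np.array(A);B=np.array(B); print(np.round(np.c_[Y,A,B,(A+B)/2,B-A],1))
f=np.load("w2.npz"); W=world(f["K"],T,f["d"]); h=cv2.cvtColor(f["im"],cv2.COLOR_RGB2HSV); z=W[...,2]
m=(np.abs(z-211.6)<6)&(h[...,1]<60); P=W[m]
for y in np.arange(-190,140,15):
    q=P[np.abs(P[:,1]-y)<2,0]
    if len(q): print(y,np.round([q.min(),q.max(),(q.min()+q.max())/2],1))
E
```

```text
deck z expected 129.6
[[ 6.00e+01 -4.58e+01  4.56e+01 -1.00e-01  9.14e+01]
 [ 6.80e+01 -4.54e+01  4.57e+01  2.00e-01  9.11e+01]
 [ 7.60e+01 -4.53e+01  4.57e+01  2.00e-01  9.09e+01]
 [ 8.40e+01 -4.50e+01  4.57e+01  4.00e-01  9.07e+01]
 [ 9.20e+01 -4.52e+01  4.57e+01  2.00e-01  9.09e+01]
 [ 1.00e+02 -4.56e+01  4.57e+01  1.00e-01  9.12e+01]
 [ 1.08e+02 -4.61e+01  4.58e+01 -2.00e-01  9.18e+01]
 [ 1.16e+02 -4.52e+01  4.56e+01  2.00e-01  9.08e+01]
 [ 1.24e+02 -4.54e+01  4.56e+01  1.00e-01  9.10e+01]
 [ 1.32e+02 -4.57e+01  4.56e+01 -0.00e+00  9.13e+01]
 [ 1.40e+02 -4.54e+01  4.57e+01  2.00e-01  9.10e+01]
 [ 1.48e+02 -4.57e+01  4.57e+01 -0.00e+00  9.14e+01]
 [ 1.56e+02 -4.53e+01  4.55e+01  1.00e-01  9.08e+01]
 [ 1.64e+02 -4.57e+01  4.55e+01 -1.00e-01  9.12e+01]
 [ 1.72e+02 -4.57e+01  4.55e+01 -1.00e-01  9.12e+01]
 [ 1.80e+02 -4.53e+01  4.56e+01  1.00e-01  9.09e+01]
 [ 1.88e+02 -4.52e+01  4.55e+01  1.00e-01  9.07e+01]
 [ 1.96e+02 -4.57e+01  4.54e+01 -2.00e-01  9.12e+01]
 [ 2.04e+02 -4.56e+01  4.55e+01 -1.00e-01  9.11e+01]
 [ 2.12e+02 -4.55e+01  4.54e+01 -1.00e-01  9.09e+01]
 [ 2.20e+02 -4.56e+01  2.90e+01 -8.30e+00  7.47e+01]
 [ 2.28e+02 -4.58e+01 -8.40e+00 -2.71e+01  3.74e+01]]
-190 [-29.4  33.    1.8]
-175 [ 1.6 44.8 23.2]
-160 [-43.5  47.4   1.9]
-145 [-44.2  47.5   1.7]
-130 [-44.2  47.4   1.6]
-115 [-42.5  47.4   2.4]
-100 [-235.4   47.4  -94. ]
-85 [-42.5  47.4   2.5]
-70 [-42.5  47.4   2.4]
-55 [-43.2  47.5   2.1]
-40 [-42.4  47.4   2.5]
-25 [-51.9  56.8   2.5]
-10 [-51.6  56.9   2.6]
5 [-51.5  56.8   2.7]
20 [-51.7  56.9   2.6]
35 [-29.2  33.4   2.1]
50 [-29.7  34.    2.1]
65 [-29.5  33.4   1.9]
80 [-29.6  33.5   2. ]
95 [-29.3  33.4   2.1]
110 [-29.8  34.    2.1]
125 [ 2.4 33.3 17.8]
```

The slicer centreline sits at tool x ≈ 0 and the guard's centre at about +2.3 mm, with yaw aligned. I'll shift −2.3 mm in tool x and lower.

step_arm([
  {"travel": [-0.003, 0, 0.01], "delta_rot": [0, 0, 0], "jaw": 0},
  {"travel": [-0.003, 0, 0.03], "delta_rot": [0, 0, 0], "jaw": 0},
  {"travel": [-0.003, 0, 0.05], "delta_rot": [0, 0, 0], "jaw": 0},
  {"travel": [-0.003, 0, 0.065], "delta_rot": [0, 0, 0], "jaw": 0},
  {"travel": [-0.003, 0, 0.075], "delta_rot": [0, 0, 0], "jaw": 0},
  {"travel": [-0.003, 0, 0.08], "delta_rot": [0, 0, 0], "jaw": 0},
  {"travel": [-0.003, 0, 0.085], "delta_rot": [0, 0, 0], "jaw": 0},
  {"travel": [-0.003, 0, 0.085], "delta_rot": [0, 0, 0], "jaw": 0},
])

```text
clock: 8.82
tcp_pos: [460.9, 133.5, 103.7]
eef_rot: [0.0, 0.989, 0.147, -0.0]
force: [0.7, 0.2, -1.7]
grip_width: 28.8
grasp_force: 59.5
```

```bash
python3 go.py 463.6 135.5 86.4 -73.1
```

```text
clock 8.82 tcp [460.9 133.5 103.7] yaw -73.1 tilt [-0.001 -0.    -1.   ] F [ 0.7  0.2 -1.7] grip 28.8 59.5 j [ 0.18 -0.07  1.97  0.    1.24  1.45]
travel [ 0.0042 -0.0015  0.023 ] rot [-0.      0.0001  0.0001]
```

step_arm([
  {"travel": [0, 0, 0.004], "delta_rot": [0, 0, 0], "jaw": 0},
  {"travel": [0, 0, 0.008], "delta_rot": [0, 0, 0], "jaw": 0},
  {"travel": [0, 0, 0.012], "delta_rot": [0, 0, 0], "jaw": 0},
  {"travel": [0, 0, 0.015], "delta_rot": [0, 0, 0], "jaw": 0},
  {"travel": [0, 0, 0.015], "delta_rot": [0, 0, 0], "jaw": 0},
])

```text
clock: 9.23
tcp_pos: [460.7, 133.5, 92.3]
eef_rot: [0.0, 0.989, 0.147, -0.0]
force: [0.2, 0.4, -1.4]
grip_width: 29.0
grasp_force: 59.5
```

step_arm([
  {"travel": [0, 0, 0.003], "delta_rot": [0, 0, 0], "jaw": 0},
  {"travel": [0, 0, 0.006], "delta_rot": [0, 0, 0], "jaw": 0},
  {"travel": [0, 0, 0.007], "delta_rot": [0, 0, 0], "jaw": 0},
  {"travel": [0, 0, 0.007], "delta_rot": [0, 0, 0], "jaw": 0},
])

```text
clock: 9.57
tcp_pos: [460.8, 133.5, 87.3]
eef_rot: [0.0, 0.989, 0.147, -0.0]
force: [-0.7, -1.2, -1.6]
grip_width: 29.1
grasp_force: 59.5
```

```bash
python3 go.py 463.6 135.5 86.4 -73.1; python3 w.py w5; python3 - <<'E'
from h import *
T=np.array(eyes.camera_params("wrist")["tool_from_camera"])
f=np.load("w5.npz"); W=world(f["K"],T,f["d"]); h=cv2.cvtColor(f["im"],cv2.COLOR_RGB2HSV)
z=W[...,2]; m=(z>30)&(z<60)&(h[...,1]<60)
for y in range(-60,160,6):
    q=W[m&(np.abs(W[...,1]-y)<1.5)]
    if len(q): 
        e=q[q[:,0]>q[:,0].max()-4]; print(y,np.round(q[:,0].max(),1),np.round(np.median(e[:,2]),1))
E
```

```text
clock 9.57 tcp [460.8 133.5  87.3] yaw -73.1 tilt [-0. -0. -1.] F [-0.7 -1.2 -1.6] grip 29.1 59.5 j [ 0.18 -0.05  1.98 -0.    1.2   1.45]
travel [ 0.0043 -0.0015  0.0012] rot [-0.      0.0001  0.    ]
deck (28052, 3) 38.1 rect [482.6  80. ] [106.3 216. ] 19.4
red 1688 [491.5 113.7  61.2] ((487.9623107910156, 111.7015609741211), (45.046146392822266, 9.646141052246094), 17.030855178833008)
post 8411 [467.4 135.5 100.1] ((463.4801330566406, 134.53109741210938), (29.681453704833984, 92.6188735961914), 15.99721622467041)
-48 33.9 47.9
-42 34.2 49.9
-36 55.2 44.4
-30 57.1 43.0
-24 57.1 42.9
-18 57.1 42.9
-12 57.1 42.9
-6 57.1 43.2
0 57.1 42.8
6 57.1 42.8
12 57.1 42.9
18 57.0 43.0
24 57.0 42.9
30 57.0 42.9
36 55.3 43.3
42 34.3 49.9
48 48.3 49.7
54 48.3 49.8
60 48.2 49.8
66 48.3 49.4
72 48.3 49.4
78 48.3 49.8
84 48.3 49.7
90 48.3 49.7
96 48.3 49.7
102 48.4 49.9
108 48.4 49.5
114 48.3 49.6
120 48.4 49.6
126 48.3 49.3
132 48.4 49.8
138 48.4 49.8
144 48.5 49.8
150 37.0 49.9
156 12.1 49.7
```

View pics/w5.png

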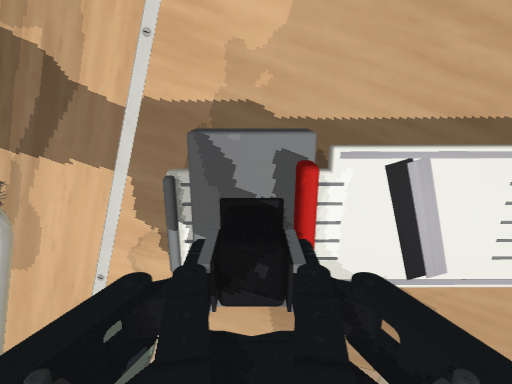

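The guard is down over the open end with its red bar (px 307) facing the handle. Its lateral error is 0.2 mm and its yaw is parallel to the rails. I'll slide it in.

step_arm([
  {"travel": [0, 0.01, 0.0005], "delta_rot": [0, 0, 0], "jaw": 0},
  {"travel": [0, 0.025, 0.0005], "delta_rot": [0, 0, 0], "jaw": 0},
  {"travel": [0, 0.04, 0.0005], "delta_rot": [0, 0, 0], "jaw": 0},
  {"travel": [0, 0.055, 0.0005], "delta_rot": [0, 0, 0], "jaw": 0},
  {"travel": [0, 0.07, 0.0005], "delta_rot": [0, 0, 0], "jaw": 0},
  {"travel": [0, 0.085, 0.0005], "delta_rot": [0, 0, 0], "jaw": 0},
  {"travel": [0, 0.1, 0.0005], "delta_rot": [0, 0, 0], "jaw": 0},
  {"travel": [0, 0.115, 0.0005], "delta_rot": [0, 0, 0], "jaw": 0},
  {"travel": [0, 0.125, 0.0005], "delta_rot": [0, 0, 0], "jaw": 0},
  {"travel": [0, 0.13, 0.0005], "delta_rot": [0, 0, 0], "jaw": 0},
])

```text
clock: 10.45
tcp_pos: [489.8, 38.9, 87.2]
eef_rot: [0.0, 0.989, 0.146, 0.0]
force: [0.2, 0.0, -2.1]
grip_width: 29.0
grasp_force: 59.5
```

```bash
python3 go.py 519 -56.5 87 -73.1; python3 w.py w6; cat > e.py <<'E'
import sys; from h import *
T=np.array(eyes.camera_params("wrist")["tool_from_camera"])
f=np.load(sys.argv[1]+".npz"); W=world(f["K"],T,f["d"]); h=cv2.cvtColor(f["im"],cv2.COLOR_RGB2HSV)
z=W[...,2]; m=(z>30)&(z<60)&(h[...,1]<60)
for y in range(-60,160,9):
    q=W[m&(np.abs(W[...,1]-y)<1.5)]
    if len(q): 
        e=q[q[:,0]>q[:,0].max()-4]; print(y,np.round(q[:,0].max(),1),np.round(np.median(e[:,2]),1),end="; ")
E
python3 e.py w6
```

```text
clock 10.45 tcp [489.8  38.9  87.2] yaw -73.2 tilt [ 0. -0. -1.] F [ 0.2  0.  -2.1] grip 29.0 59.5 j [-0.02 -0.01  1.95 -0.    1.2   1.25]
travel [0.0004 0.1331 0.0003] rot [ 0.     -0.     -0.0002]
deck (43229, 3) 37.9 rect [499.4  38.1] [ 94.7 301.2] 14.0
red 1669 [520.4  19.1  61.2] ((517.0709838867188, 17.266077041625977), (44.87147903442383, 9.431034088134766), 16.621946334838867)
post 8443 [496.4  40.9 100.1] ((492.58343505859375, 39.518280029296875), (29.710329055786133, 91.80718231201172), 17.368165969848633)
-60 34.1 50.0; -51 48.0 49.7; -42 48.0 49.7; -33 57.1 43.0; -24 57.2 42.8; -15 57.1 42.8; -6 57.1 43.0; 3 57.1 43.1; 12 57.1 42.9; 21 57.1 42.8; 30 57.1 42.8; 39 48.3 49.6; 48 48.4 49.6; 57 48.4 49.8; 66 48.4 49.6; 75 48.4 49.6; 84 48.5 49.8; 93 48.5 49.9; 102 48.5 49.6; 111 48.6 49.8; 120 48.5 49.7; 129 48.7 49.8; 138 48.6 49.6; 147 48.6 50.7;
```

step_arm([
  {"travel": [0, 0.01, 0], "delta_rot": [0, 0, 0], "jaw": 0},
  {"travel": [0, 0.03, 0], "delta_rot": [0, 0, 0], "jaw": 0},
  {"travel": [0, 0.05, 0], "delta_rot": [0, 0, 0], "jaw": 0},
  {"travel": [0, 0.07, 0], "delta_rot": [0, 0, 0], "jaw": 0},
  {"travel": [0, 0.09, 0], "delta_rot": [0, 0, 0], "jaw": 0},
  {"travel": [0, 0.11, 0], "delta_rot": [0, 0, 0], "jaw": 0},
  {"travel": [0, 0.125, 0], "delta_rot": [0, 0, 0], "jaw": 0},
  {"travel": [0, 0.135, 0], "delta_rot": [0, 0, 0], "jaw": 0},
  {"travel": [0, 0.137, 0], "delta_rot": [0, 0, 0], "jaw": 0},
  {"travel": [0, 0.137, 0], "delta_rot": [0, 0, 0], "jaw": 0},
])

```text
clock: 11.33
tcp_pos: [519.3, -58.2, 87.1]
eef_rot: [-0.0, 0.989, 0.147, -0.0]
force: [0.0, 0.3, -1.9]
grip_width: 29.3
grasp_force: 59.6
```

step_arm([
  {"travel": [0, 0.003, 0], "delta_rot": [0, 0, 0], "jaw": 0},
  {"travel": [0, 0.006, 0], "delta_rot": [0, 0, 0], "jaw": 0},
  {"travel": [0, 0.006, 0], "delta_rot": [0, 0, 0], "jaw": 0},
])

```text
clock: 11.58
tcp_pos: [520.6, -62.2, 87.2]
eef_rot: [0.0, 0.989, 0.147, 0.0]
force: [0.2, 0.3, -2.0]
grip_width: 28.9
grasp_force: 59.6
```

```bash
python3 go.py 523.5 -69 87 -73.1; python3 w.py w7; python3 e.py w7
```

```text
clock 11.58 tcp [520.6 -62.2  87.2] yaw -73.1 tilt [ 0. -0. -1.] F [ 0.2  0.3 -2. ] grip 28.9 59.6 j [-0.22  0.07  1.86 -0.    1.2   1.06]
travel [0.001  0.0098 0.0003] rot [ 0.     -0.      0.0001]
deck (24535, 3) 38.0 rect [505.3  -7. ] [106. 206.] 17.8
red 1710 [551.2 -82.1  61.2] ((547.857421875, -84.08061218261719), (45.19014358520508, 9.907405853271484), 17.064857482910156)
post 8424 [527.2 -60.3 100.1] ((523.5050659179688, -61.57560348510742), (29.665090560913086, 92.65962982177734), 18.081462860107422)
-60 48.4 49.6; -51 48.4 49.8; -42 48.5 49.5; -33 57.0 42.9; -24 57.2 43.0; -15 57.1 43.1; -6 57.1 43.0; 3 57.0 43.2; 12 57.1 42.8; 21 57.1 42.7; 30 57.0 43.0; 39 48.4 49.1; 48 34.0 53.1; 57 35.4 54.6; 66 35.6 54.6; 75 35.3 54.9; 84 35.0 54.2; 93 28.2 54.4;
```

View pics/w7.png

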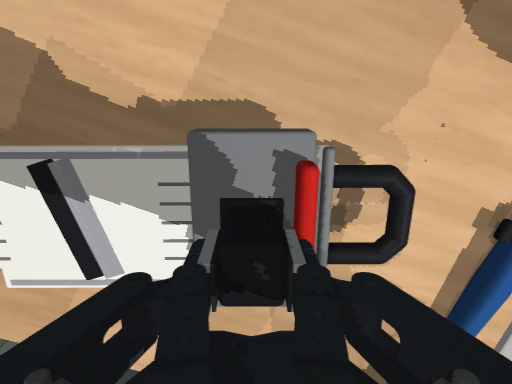

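The red bar now faces the handle, and a gap of a few mm remains between the guard (px 316) and the stop rib (323). I'll creep on until it touches.

step_arm([
  {"travel": [0, 0.002, 0], "delta_rot": [0, 0, 0], "jaw": 0},
  {"travel": [0, 0.004, 0], "delta_rot": [0, 0, 0], "jaw": 0},
  {"travel": [0, 0.005, 0], "delta_rot": [0, 0, 0], "jaw": 0},
  {"travel": [0, 0.005, 0], "delta_rot": [0, 0, 0], "jaw": 0},
])

```text
clock: 11.97
tcp_pos: [521.7, -66.1, 87.3]
eef_rot: [0.0, 0.989, 0.147, 0.0]
force: [0.1, -0.0, -0.8]
grip_width: 29.8
grasp_force: 59.6
```

step_arm([
  {"travel": [0, 0.001, 0], "delta_rot": [0, 0, 0], "jaw": 0},
  {"travel": [0, 0.0015, 0], "delta_rot": [0, 0, 0], "jaw": 0},
  {"travel": [0, 0.0015, 0], "delta_rot": [0, 0, 0], "jaw": 0},
])

```text
clock: 12.22
tcp_pos: [521.8, -66.7, 87.1]
eef_rot: [-0.0, 0.989, 0.147, -0.0]
force: [-1.7, 4.0, -0.2]
grip_width: 29.1
grasp_force: 59.8
```

step_arm([
  {"travel": [0, 0.0007, 0], "delta_rot": [0, 0, 0], "jaw": 0},
  {"travel": [0, 0.0013, 0], "delta_rot": [0, 0, 0], "jaw": 0},
  {"travel": [0, 0.0013, 0], "delta_rot": [0, 0, 0], "jaw": 0},
])

```text
clock: 12.47
tcp_pos: [521.9, -66.8, 87.1]
eef_rot: [-0.001, 0.989, 0.147, -0.0]
force: [-2.1, 7.5, 1.0]
grip_width: 29.2
grasp_force: 60.1
```

step_arm([
  {"travel": [0, -0.0005, 0], "delta_rot": [0, 0, 0], "jaw": 0},
  {"travel": [0, -0.0005, 0], "delta_rot": [0, 0, 0], "jaw": 0.6},
  {"travel": [0, -0.0005, 0], "delta_rot": [0, 0, 0], "jaw": 1},
  {"travel": [0, -0.0005, 0], "delta_rot": [0, 0, 0], "jaw": 1},
  {"travel": [0, -0.0005, 0], "delta_rot": [0, 0, 0], "jaw": 1},
  {"travel": [0, -0.0005, 0], "delta_rot": [0, 0, 0], "jaw": 1},
  {"travel": [0, -0.0005, 0], "delta_rot": [0, 0, 0], "jaw": 1},
  {"travel": [0, -0.0005, 0], "delta_rot": [0, 0, 0], "jaw": 1},
])

```text
clock: 13.13
tcp_pos: [522.2, -67.7, 87.3]
eef_rot: [0.0, 0.989, 0.147, 0.0]
force: [-0.4, 0.0, -0.3]
grip_width: 85.8
grasp_force: 0.0
```

step_arm([
  {"travel": [0, 0, -0.02], "delta_rot": [0, 0, 0], "jaw": 1},
  {"travel": [0, 0, -0.06], "delta_rot": [0, 0, 0], "jaw": 1},
  {"travel": [0, 0, -0.1], "delta_rot": [0, 0, 0], "jaw": 1},
  {"travel": [0, 0, -0.15], "delta_rot": [0, 0, 0], "jaw": 1},
  {"travel": [0, 0, -0.2], "delta_rot": [0, 0, 0], "jaw": 1},
  {"travel": [0, 0, -0.22], "delta_rot": [0, 0, 0], "jaw": 1},
  {"travel": [0, 0, -0.22], "delta_rot": [0, 0, 0], "jaw": 1},
  {"travel": [0, 0, -0.22], "delta_rot": [0, 0, 0], "jaw": 1},
])

```text
clock: 13.8
tcp_pos: [522.9, -67.8, 253.4]
eef_rot: [0.001, 0.989, 0.147, 0.001]
force: [0.7, -1.0, -1.2]
grip_width: 85.4
grasp_force: 0.0
```

```bash
python3 w.py w8; python3 - <<'E'
from h import *
a=cv2.imread("pics/w8.png"); cv2.imwrite("pics/w8c.png",cv2.resize(a[70:260,120:440],(800,475)))
f=np.load("w8.npz"); T=np.array(eyes.camera_params("wrist")["tool_from_camera"]); W=world(f["K"],T,f["d"]); 
Ww=world(f["K"],f["M"],f["d"])
for X in (25,30,45): # height profile along the track
    m=(np.abs(W[...,0]-X)<1.5)&(np.abs(W[...,1])<60)
    y=W[m][:,1]; z=Ww[m][:,2]; o=np.argsort(y); y=y[o];z=z[o]
    k=(y>24)&(y<50); print(X,np.round(np.c_[y[k],z[k]][::3],0).tolist())
E
```

```text
deck (11916, 3) 37.9 rect [493.   37.9] [ 94.9 301. ] 14.5
red 715 [534.7 -92.4  60.3] ((532.8411865234375, -93.38953399658203), (78.9394760131836, 9.537410736083984), 16.868671417236328)
post 991 [525.6 -65.6  97. ] ((524.4384155273438, -65.79475402832031), (29.295637130737305, 29.811201095581055), 17.156417846679688)
25 [[25.0, 61.0], [26.0, 61.0], [27.0, 61.0], [28.0, 61.0], [29.0, 62.0], [30.0, 61.0], [31.0, 59.0], [32.0, 58.0], [35.0, 45.0], [37.0, 47.0], [38.0, 45.0], [39.0, 46.0], [41.0, 33.0], [42.0, 35.0], [43.0, 34.0], [45.0, 34.0], [46.0, 35.0], [47.0, 34.0], [48.0, 34.0], [49.0, 35.0]]
30 [[25.0, 61.0], [25.0, 63.0], [27.0, 60.0], [28.0, 61.0], [30.0, 61.0], [31.0, 60.0], [32.0, 60.0], [34.0, 46.0], [35.0, 47.0], [37.0, 45.0], [38.0, 46.0], [39.0, 44.0], [41.0, 33.0], [42.0, 33.0], [44.0, 33.0], [44.0, 34.0], [46.0, 34.0], [47.0, 34.0], [48.0, 34.0], [49.0, 33.0]]
45 [[25.0, 43.0], [26.0, 44.0], [27.0, 44.0], [28.0, 45.0], [29.0, 44.0], [30.0, 44.0], [31.0, 45.0], [32.0, 43.0], [33.0, 43.0], [34.0, 45.0], [35.0, 45.0], [37.0, 46.0], [38.0, 47.0], [39.0, 45.0], [42.0, -1.0], [45.0, -1.0], [46.0, -1.0], [48.0, 0.0], [49.0, -0.0]]
```

View pics/w8c.png

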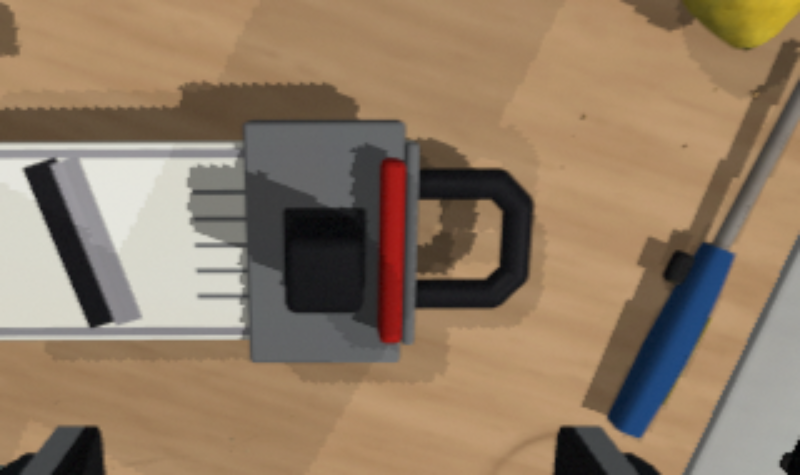

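The guard's plate edge (px 402) is flush against the stop rib (px 410), and the red bar (392,250) is next to the handle. It's seated square under the rails, and the gripper is well clear above it.

```bash
python3 -c "
from rig import env
print(env.job_done())"
```

```text
the job is handed in; nothing more can be done
None
```

The hand guard is turned round and pushed against the stop at the handle end, with its red thumb rest towards the handle; I let go of it, kept clear of the lemon and garlic, and handed the job in at about 14 s.

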